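# Test the shaker's latching stop button

### The job

Check the shaker's stop circuit: push its mushroom stop button in until it catches and stays in, then turn the head clockwise by pushing a finger against one of its lobes, without gripping it, until the button jumps out again. Once it is out, press the reset button fully in and let it come back. Do not pick up or shift the things standing about or lying on the shaker.

Things in the scene. Friction and masses are not known exactly. Their poses are not given: they have to be found in the camera images.
- shaker: benchtop shaker, 240 mm deep (x), 300 wide (y), fixed. Origin: centre of its underside; x points from its front (control deck) to its back, y to its left. Deck: front 98 mm, top 62 mm up; behind it the housing and platform rise to 108 mm. On the deck at x = -72 mm: mushroom stop button at y = +78 (left), flat display and keys in the middle, reset button at y = -88 (right)
- stop_top (a point): top centre of the stop button's black mushroom head, on its vertical axis; 107 mm above the worktop with the button out, 99 mm caught in. The head is a hub 37 mm across and 23 mm high with three upright round lobes 120 degrees apart; lobe tops lie 4 mm, undersides 23 mm below this point. Below the head only a base 72 mm across, 2 mm high and a nut 43 mm across, 8 mm high lie on the deck
- front_lobe (a point): outer tip of the lobe that points to the front, 13.5 mm below stop_top, 32 mm from the axis; turns with the head. Each lobe is an upright cylinder 21 mm across centred 21.5 mm from the axis; a fingertip fits in the gap between two. Unturned, seen from above, this lobe points 20 degrees counter-clockwise (to the right) of the shaker's -x direction
- stop_button (a joint): how far the stop button is pushed in, m: 0 out, 0.0105 at its stop. A spring pushes it out (5 N when out, 10 N when in; about 12 N, straight down, takes it past the catch). Pushed beyond 0.008 it catches and stays at 0.008 when let go; only turning the head then lets it out
- stop_head (a joint): turn of the head, rad: 0 at rest, growing clockwise seen from above, stop at 1.0. A spring turns it back to 0. With the button caught in, a turn of about 0.5 to 0.7 frees the catch and the button jumps out by itself; this takes about 0.1 N m, that is 3 to 6 N sideways against a lobe
- reset_top (a point): top centre of the reset button's black cap, 28 mm across, in a round grey housing on the deck; it stands proud of the housing and is pressed straight down
- reset (a joint): how far the reset button is pressed, m: 0 out, 0.006 fully in (5 N); springs back when let go
- dish_left: closed culture dish, 93 mm across, 15 mm high, lying loose on the left half of the shaker's platform
- dish_right: closed culture dish, 93 mm across, 15 mm high, lying loose on the right half of the shaker's platform
- marker: felt marker, 131 mm long, 11 mm thick, lying loose on the worktop in front of the shaker
- bottle: white reagent bottle with screw cap, 47 mm across, 100 mm high, standing loose on the worktop to the right of the shaker
- tips: blister of refill tips, 60 x 115 x 30 mm, loose on the worktop to the left of the shaker
- tube: plugged culture tube, 193 mm long, 20 mm thick, lying loose on the worktop to the left of the shaker

How it is judged (in metres and radians):
On the way, in this order (a step that is already met when the one before it is completed fails the run):
1. the stop button is pushed in past its catch (value of joint stop_button above 0.0078 m), for 0.2 s.
2. the head is turned clockwise with the button caught in (value of joint stop_head above 0.35 rad and value of joint stop_button above 0.006 m), for 0.02 s.
3. the button has jumped out (value of joint stop_button below 0.0015 m), for 0.1 s.
4. the reset button is pressed in (value of joint reset above 0.0045 m), for 0.05 s.
At the end, for the whole second after the job is handed in: The stop button is out (within 1.5 mm), its head turned back to rest (within 0.12 rad), the reset button out (within 1.2 mm), and the dishes, marker, bottle, tips and tube within 15 mm of where they were (value of joint stop_button below 0.0015 m and value of joint stop_head below 0.12 rad and value of joint reset below 0.0012 m and distance of each of dish_left, dish_right, marker, bottle, tips, tube from where it was at the start of the episode below 0.015 m); the robot touches nothing.
It fails at once if the head is gripped: it is turned with the fingers bearing on it with more than 35 N in all (contact force between the fingers and stop_head above 35 N and value of joint stop_head above 0.15 rad).
It fails at once if reset is pressed while the stop button is in (value of joint reset above 0.003 m and value of joint stop_button above 0.004 m).
It fails at once if a thing standing about or on the shaker is shifted or lifted by more than 30 mm (distance of any of dish_left, dish_right, marker, bottle, tips, tube from where it was at the start of the episode above 0.03 m).
It also fails if it takes over 48 s, if anything falls off the work surface, if the arm or the gripper's body presses on something with over 40 N, if the wrist force passes 120 N, or if a joint passes its speed limit or range.

### The arm

A 6-joint arm with a two-finger parallel gripper is mounted at the origin on a cart in front of the work surface, level with it; the furniture and walls round the work are solid. World frame = base frame: x ahead of the robot, y to its left, z up, the work surface at z = 0. Lengths are in m, angles in degrees, forces in N, time in s.
With the tool pointing down it reaches from about 0.25 to 0.725 m from the base axis. Payload 9.7 kg.
Tool frame: the origin (TCP) lies midway between the tips of the shut fingers; the grasp point (between the pads) lies 19 mm behind it; z points along the fingers, y is the line along which they close (so a half turn about z gives the same grasp; the last joint's range is limited). The gripper opens to 85 mm and grips with 20 to 120 N. Pads are 22 mm wide; open, the fingers measure 114 mm over their backs; the gripper's body (76 mm by 85 mm) begins 54 mm behind the grasp point. The pads swing forward as they close: fully open they stand 13 mm farther back than shut.
Start: joints at [-74.198, 4.979, 10.078, 95.1, 0, 90], TCP at [0.15, -0.529, 0.231] pointing down, gripper open.
Joint ranges: [-179.16, 179.16], [-48.56, 103.87], [-65.8, 70.77], [-126.05, 130.52], [-82.76, 87.17], [-180, 180]. Speed limits (degrees/s): [127.2, 127.2, 147.25, 180, 180, 180].

### API

Orientations are given as [roll, pitch, yaw] about the fixed x, y, z axes, in that order (R = Rz(yaw) Ry(pitch) Rx(roll)).
In Python, from workcell import bot gives the robot as it stands. The module is installed in compiled form; this text tells all that it offers.
- The arm moves only by the tool send_rows, never from a script. Its argument "moves" is one flat list of numbers, 7 for each row, row after row: the shift along the world's x, y, z normalised to -1 to 1, where 1 is 0.025 m, then the turn, a rotation vector about the world's x, y, z normalised to -1 to 1, where 1 is 0.15 rad, then the closure, from -1 (fully open) to 1 (shut), so that 0 is half open. A call has 1 to 8 rows; each row shifts and turns the commanded pose from where the row before left it; what a row does not reach is not made up. A row lasts 1/8 s, in which the tool goes at most 62.5 mm and 10.7 degrees, less where a joint would pass 70% of its speed; a pose out of reach is approached as far as the arm can. A call with a number of a shift or a turn outside -1 to 1 is refused whole. A call with a gripper value outside its range is refused whole. The fingers move at their own pace and stop on an object; "squeeze" is the grip in N (left out, the last holds). Time passes only in rows, so rows that do not move let the fingers close. It gives the time, the measured TCP pose, the force, the opening and the grip force at its end, in the units of the state.
- bot.get_obs(): the state, without advancing time (a new reading comes with each control period).
- bot.camera(name): name is "side" or "top"; returns a dict with "color" (420x560x3 uint8, red, green, blue), "camera_matrix" (3x3 intrinsics, pixels), "R" (3x3) and "t" (3): a world point X has camera coordinates R X + t. Camera axes: x right, y down, z forward; pixel columns grow to the right and rows downward; lengths in m; the calibration is good to about 2 mm. A picture is of the moment at which its call begins. There is no depth.
- bot.job_done(): hands the job in; it is judged then, once.
Trained networks look in the newest picture that a camera, given by its name, has taken for a name from the list of things; names that differ only in an ending like _2 or _b are one class to them, and where a whole thing is asked for, a point or a joint stands for the part that bears it (a point fixed in the world has none). Each returns a list of dicts, best first, with "p" (0 to 1); they miss things now and then, are a little off and sometimes report something else, mostly with a low value. They report only what shows in the picture. A call takes as long as a camera call.
- bot.boxes_of(camera, query): "extent" ([left, top, right, bottom] in pixels, round what is visible of it).
- bot.trace(camera, query): "region" (420x560 bool, what is visible of it) and "extent" ([left, top, right, bottom] in pixels, round what is visible of it).
- bot.landmark_of(camera, query): "pixel" ([column, row] in pixels: a listed point, or the origin of a listed thing).
The state is a dict: "time": time; "q": joint angles; "qd": joint speeds; "joint_efforts": joint torques, N m; "ee_pos": TCP position; "tcp_rot": TCP orientation; "wrist_force": force on the tool from outside, world axes, zero at the start; "torque": the same for the moment, N m; "opening": finger opening in m; "grasp_force": force on a finger pad.
Only numpy, scipy, OpenCV 4.12 (cv2) and the standard library are available. Lean on these libraries where they do the work, as an engineer would, in place of code of your own. Each camera call takes 0.05 s, during which the arm holds its last target. There are 200 camera calls.

## Working session

There is one attempt and no reset: what is moved stays moved. The work goes in short steps, Python scripts to look and compute and a tool call to move; the robot and the scene stay as the last step left them, time stands still between calls to the robot, and variables do not carry over. Pictures are saved under pics/ and viewed, at most 10 in all, crops included, and the job is handed in when it is done.

Besides the shell and the picture viewer there is one more tool, called after "Call:" in YAML: its name, and indented under it one key for each argument. send_rows: Moves the arm, as the interface text tells. Its arguments: {"type":"object","properties":{"moves":{"type":"array"},"squeeze":{"type":"number"}},"required":["moves"]}

```bash
mkdir -p pics
python3 - <<'E'
from workcell import bot
import cv2,numpy as np
for c in ["top","side"]:
    d=bot.camera(c); cv2.imwrite(f"pics/{c}0.png",d["color"][:,:,::-1])
    np.savez(f"{c}.npz",K=d["camera_matrix"],R=d["R"],t=d["t"])
    print(c,d["camera_matrix"].round(1).tolist(),(-d["R"].T@d["t"]).round(3),d["R"].round(2).tolist())
    for q in ["stop_top","front_lobe","reset_top","shaker","dish_left","marker","bottle","tips","tube"]:
        print(q,[(np.round(r["pixel"],1).tolist(),round(r["p"],2)) for r in bot.landmark_of(c,q)[:2]])
o=bot.get_obs();print(o)
E
```

```text
top [[398.5, 0.0, 276.1], [0.0, 398.5, 208.1], [0.0, 0.0, 1.0]] [0.48  0.196 1.098] [[-0.01, -1.0, 0.02], [-1.0, 0.01, -0.03], [0.03, -0.02, -1.0]]
stop_top []
front_lobe [([152.0, 261.0], 0.56), ([290.9, 220.4], 0.54)]
reset_top [([351.2, 217.5], 0.38)]
shaker [([320.1, 186.6], 0.91)]
dish_left [([299.7, 159.6], 0.88)]
marker [([301.8, 238.9], 0.47)]
bottle [([396.6, 187.9], 0.71)]
tips [([156.9, 188.5], 0.82), ([290.9, 205.6], 0.62)]
tube [([154.2, 259.2], 0.76)]
side [[470.6, 0.0, 276.7], [0.0, 470.6, 212.1], [0.0, 0.0, 1.0]] [ 0.428 -0.741  0.671] [[1.0, -0.08, 0.02], [-0.03, -0.54, -0.84], [0.08, 0.84, -0.54]]
stop_top [([277.0, 210.9], 0.67)]
front_lobe [([263.2, 221.2], 0.91), ([271.5, 268.0], 0.38)]
reset_top [([273.6, 268.0], 0.57)]
shaker [([307.1, 275.6], 0.93), ([270.8, 266.1], 0.36)]
dish_left [([334.4, 218.3], 0.65)]
marker [([238.0, 262.6], 0.7), ([334.9, 217.5], 0.43)]
bottle [([314.8, 342.0], 0.92)]
tips [([284.0, 177.3], 0.77)]
tube [([218.3, 176.9], 0.67)]
{'time': 1.0, 'q': array([-7.41983268e+01,  4.97839288e+00,  1.00796645e+01,  9.51000148e+01,
        8.59988432e-04,  9.00008986e+01]), 'qd': array([-0.04010539,  0.01680487, -0.05287469,  0.01681727,  0.01309578,
       -0.01488323]), 'joint_efforts': array([-3.50745022e-04, -5.20121098e+01,  4.64853716e+01,  2.15131455e-03,
       -5.28211092e-05, -2.96133955e-06]), 'ee_pos': array([ 0.14977396, -0.52921524,  0.23130201]), 'tcp_rot': array([ 1.79998743e+02, -8.60008142e-04,  1.58007746e+01]), 'wrist_force': array([ 0.17371454, -0.14246969,  0.56847363]), 'torque': array([-0.02483693,  0.01411013, -0.00142773]), 'grasp_force': 0.0, 'opening': 0.08525244494508297}
```

Run:
```python
import cv2
a=cv2.imread("pics/top0.png")[120:280,130:430];b=cv2.imread("pics/side0.png")[150:390,170:470]
cv2.imwrite("pics/topc.png",cv2.resize(a,None,fx=2.6,fy=2.6,interpolation=cv2.INTER_CUBIC))
cv2.imwrite("pics/sidec.png",cv2.resize(b,None,fx=2.5,fy=2.5,interpolation=cv2.INTER_CUBIC))
```

```text
(no output)
```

View pics/topc.png

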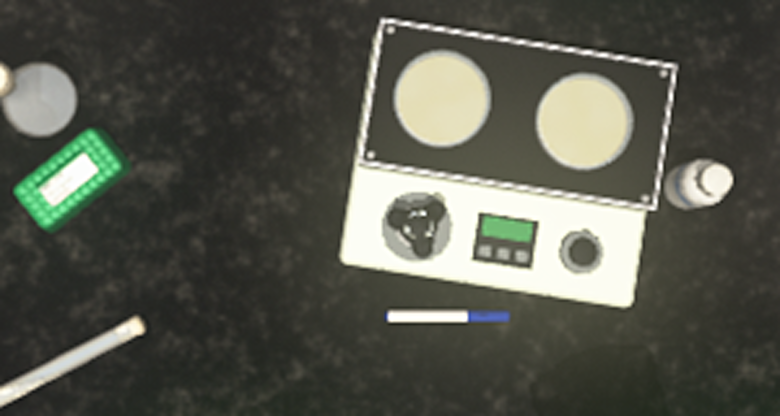

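View pics/sidec.png

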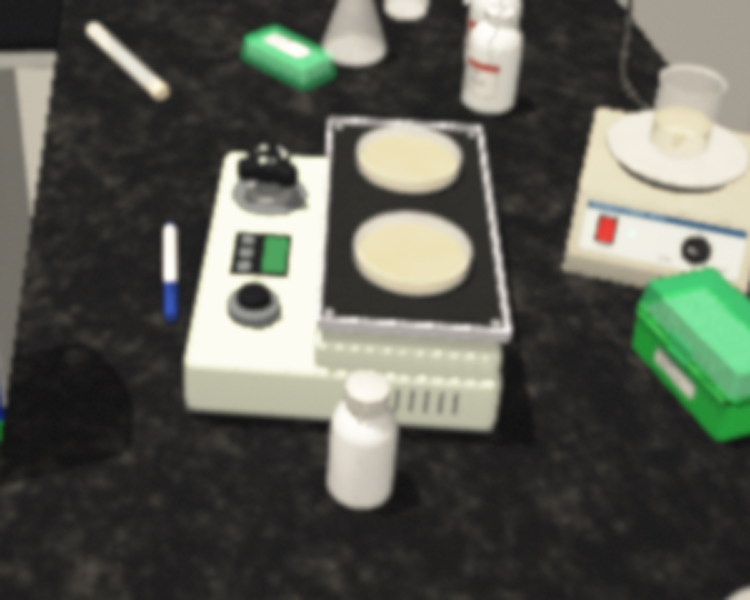

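The top crop shows the stop head at about (290,207) px, the reset at (354,216), and the deck's front corners at (261.5,221.5) and (373.5,237.7). In the side view the stop is near (277,211) and the reset near (272,268).

```bash
cat > h.py <<'E'
import numpy as np
from scipy.optimize import least_squares
C={c:np.load(f"{c}.npz") for c in("top","side")}
def proj(c,X):
    d=C[c]; p=d["R"]@X+d["t"]; p=d["K"]@p; return p[:2]/p[2]
def ray(c,px,z):
    d=C[c]; o=-d["R"].T@d["t"]; v=d["R"].T@np.linalg.solve(d["K"],[*px,1]); return o+v*(z-o[2])/v[2]
def W(p,l):
    x,y,a=p[:3]; c,s=np.cos(a),np.sin(a); return np.array([x+c*l[0]-s*l[1],y+s*l[0]+c*l[1],l[2]])
E
python3 - <<'E'
from h import *
obs=[("top",(-.12,.15,.062),(261.5,221.5)),("top",(-.12,-.15,.062),(373.5,237.7)),("top",(-.072,.078,.107),(290.4,206.9)),
("top",(-.072,-.088,None),(353.9,216)),("side",(-.072,.078,.107),(277,210.9)),("side",(-.072,-.088,None),(272,267.5)),("top",(0,0,0),(320.1,186.6)),("side",(0,0,0),(307.1,275.6))]
def f(p):
    r=[]
    for c,l,u in obs:
        l=list(l); l[2]=p[3] if l[2] is None else l[2]
        r+=list(proj(c,W(p,l))-u)
    return r
s=least_squares(f,[.5,.1,-.1,.08],loss="soft_l1",x_scale=[.1,.1,.1,.02]);p=s.x
print(p,np.degrees(p[2])); print(np.round(f(p),1).reshape(-1,2).tolist())
print("stop",W(p,(-.072,.078,.107)),"reset",W(p,(-.072,-.088,p[3])))
np.save("pose.npy",p)
print("stop top-ray",ray("top",(290.4,206.9),.107),ray("side",(277,210.9),.107))
print("reset top-ray",ray("top",(353.9,216),.08),ray("side",(272,267.5),.08))
E
```

```text
[ 0.57498713  0.05543479 -0.14696944  0.07701949] -8.420728858532275
[[-1.3, 0.2], [0.7, -0.0], [0.7, -0.3], [0.5, 0.0], [0.3, -1.1], [-0.2, 0.1], [0.4, -0.4], [-0.5, -4.4]]
stop [0.51518572 0.14313766 0.107     ] reset [ 0.49087653 -0.02107277  0.07701949]
stop top-ray [0.51448845 0.14485336 0.107     ] [0.51411152 0.13877072 0.107     ]
reset top-ray [ 0.49096248 -0.01916987  0.08      ] [ 0.49106847 -0.02444255  0.08      ]
```

Call:
send_rows:
  moves: [0.52, 0.96, 0, 0, 0, -0.1, 1, 0.52, 0.96, 0, 0, 0, -0.1, 1, 0.52, 0.96, 0, 0, 0, -0.1, 1, 0.52, 0.96, 0, 0, 0, -0.1, 1, 0.52, 0.96, 0, 0, 0, -0.1, 1, 0.52, 0.96, 0, 0, 0, -0.1, 1, 0.52, 0.96, 0, 0, 0, -0.1, 1, 0.52, 0.96, 0, 0, 0, -0.1, 1]
  squeeze: 20

```text
time: 2.0
ee_pos: [0.2541, -0.3364, 0.2314]
tcp_rot: [180.0, -0.0, 8.9]
wrist_force: [-0.1, -0.0, -0.4]
opening: 0.0001
grasp_force: 0.0
```

Call:
send_rows:
  moves: [0.52, 0.96, 0, 0, 0, -0.1, 1, 0.52, 0.96, 0, 0, 0, -0.1, 1, 0.52, 0.96, 0, 0, 0, -0.1, 1, 0.52, 0.96, 0, 0, 0, -0.1, 1, 0.52, 0.96, 0, 0, 0, -0.1, 1, 0.52, 0.96, 0, 0, 0, -0.1, 1, 0.52, 0.96, 0, 0, 0, -0.1, 1, 0.52, 0.96, 0, 0, 0, -0.1, 1]

```text
time: 3.0
ee_pos: [0.3581, -0.1444, 0.2314]
tcp_rot: [180.0, -0.0, 2.0]
wrist_force: [-1.2, 0.1, -0.3]
opening: -0.0002
grasp_force: 0.0
```

Call:
send_rows:
  moves: [0.52, 0.96, 0, 0, 0, -0.1, 1, 0.52, 0.96, 0, 0, 0, -0.1, 1, 0.52, 0.96, 0, 0, 0, -0.1, 1, 0.52, 0.96, 0, 0, 0, -0.1, 1, 0.52, 0.96, 0, 0, 0, -0.1, 1, 0.52, 0.96, 0, 0, 0, -0.1, 1, 0.52, 0.96, 0, 0, 0, -0.1, 1, 0.52, 0.96, 0, 0, 0, -0.1, 1]

```text
time: 4.0
ee_pos: [0.461, -0.0013, 0.2313]
tcp_rot: [-177.9, 0.0, -1.4]
wrist_force: [0.1, -0.4, -0.4]
opening: 0.0
grasp_force: 0.0
```

Call:
send_rows:
  moves: [0.52, 0.96, -0.5, 0, 0, -0.1, 1, 0.52, 0.96, -0.5, 0, 0, -0.1, 1, 0.52, 0.96, -0.5, 0, 0, -0.1, 1, 0.52, 0.96, -0.5, 0, 0, -0.1, 1, 0, 0, -0.6, 0, 0, 0, 1, 0, 0, -0.6, 0, 0, 0, 1, 0, 0, 0, 0, 0, 0, 1]

```text
time: 4.88
ee_pos: [0.5109, 0.0282, 0.15]
tcp_rot: [-175.1, 0.2, 0.5]
wrist_force: [0.0, 0.6, -0.5]
opening: 0.0003
grasp_force: 0.0
```

Run:
```python
from workcell import bot
import cv2
o=bot.get_obs();print(o["q"].round(1),o["ee_pos"].round(4),o["tcp_rot"].round(2))
for c in["side"]:
    cv2.imwrite(f"pics/{c}1.png",bot.camera(c)["color"][:,:,::-1])
```

```text
[  0.4  -1.1  -5.2  86.    4.9 179.9] [0.5109 0.0282 0.15  ] [-1.7509e+02  1.6000e-01  4.9000e-01]
```

View pics/side1.png

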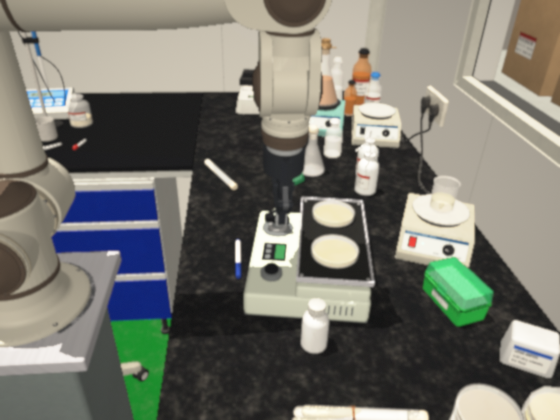

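The last joint ran up against its 180° limit, so I'll turn the tool the other way, to a yaw of about 82°, and level it.

Call:
send_rows:
  moves: [0, 0, 0.4, -0.57, 0, 0, 1, 0, 0.2, 0, 0, 0, 0.95, 1, 0, 0.5, 0, 0, 0, 0.95, 1, 0, 0.5, 0, 0, 0, 0.95, 1, 0, 0.5, 0, 0, 0, 0.95, 1, 0, 0.5, 0, 0, 0, 0.95, 1, 0, 0.5, 0, 0, 0, 0.95, 1, 0.1, 0.5, 0, 0, 0, 0.95, 1]

```text
time: 5.92
ee_pos: [0.5148, 0.0962, 0.1624]
tcp_rot: [-179.5, 0.0, 58.9]
wrist_force: [1.0, 1.0, -0.7]
opening: 0.0002
grasp_force: 0.0
```

Call:
send_rows:
  moves: [0.06, 0.5, 0, 0, 0, 0.95, 1, 0, 0.5, 0, 0, 0, 0.95, 1, 0, 0.4, 0, 0, 0, 0.95, 1, 0, 0, 0, 0, 0, 0, 1]

```text
time: 6.42
ee_pos: [0.5162, 0.1313, 0.1621]
tcp_rot: [-179.5, 0.1, 83.2]
wrist_force: [0.1, 0.1, -0.2]
opening: -0.0001
grasp_force: 0.0
```

Call:
send_rows:
  moves: [-0.04, 0.47, -0.5, 0, 0, -0.19, 1, 0, 0, -0.8, 0, 0, 0, 1, 0, 0, -0.4, 0, 0, 0, 1, 0, 0, 0, 0, 0, 0, 1]

```text
time: 6.92
ee_pos: [0.5149, 0.1422, 0.1186]
tcp_rot: [-179.4, 0.1, 81.4]
wrist_force: [-0.5, -0.1, 0.6]
opening: -0.0
grasp_force: 0.0
```

Call:
send_rows:
  moves: [0, 0, -0.2, 0, 0, 0, 1, 0, 0, -0.2, 0, 0, 0, 1, 0, 0, -0.1, 0, 0, 0, 1, 0, 0, 0, 0, 0, 0, 1]

```text
time: 7.42
ee_pos: [0.5152, 0.1426, 0.1067]
tcp_rot: [-179.5, 0.1, 81.5]
wrist_force: [-0.6, -0.6, 3.9]
opening: -0.0001
grasp_force: 2.1
```

Call:
send_rows:
  moves: [0, 0, -0.12, 0, 0, 0, 1, 0, 0, -0.1, 0, 0, 0, 1, 0, 0, -0.1, 0, 0, 0, 1, 0, 0, -0.06, 0, 0, 0, 1, 0, 0, 0, 0, 0, 0, 1]

```text
time: 8.05
ee_pos: [0.5153, 0.1426, 0.098]
tcp_rot: [-179.5, 0.1, 81.5]
wrist_force: [-2.5, -1.0, 8.2]
opening: -0.0002
grasp_force: 4.3
```

Call:
send_rows:
  moves: [0, 0, -0.08, 0, 0, 0, 1, 0, 0, 0, 0, 0, 0, 1, 0, 0, 0, 0, 0, 0, 1]

```text
time: 8.43
ee_pos: [0.5154, 0.1426, 0.0962]
tcp_rot: [-179.5, 0.1, 81.5]
wrist_force: [-2.9, -1.0, 11.0]
opening: 0.0003
grasp_force: 5.1
```

Call:
send_rows:
  moves: [0, 0, -0.06, 0, 0, 0, 1, 0, 0, 0, 0, 0, 0, 1, 0, 0, 0, 0, 0, 0, 1]

```text
time: 8.8
ee_pos: [0.5155, 0.1427, 0.0961]
tcp_rot: [-179.6, 0.0, 81.5]
wrist_force: [-7.8, -3.0, 19.4]
opening: -0.0002
grasp_force: 9.9
```

Call:
send_rows:
  moves: [0, 0, 0.1, 0, 0, 0, 1, 0, 0, 0.05, 0, 0, 0, 1, 0, 0, 0.04, 0, 0, 0, 1, 0, 0, 0, 0, 0, 0, 1]

```text
time: 9.3
ee_pos: [0.5153, 0.1426, 0.0989]
tcp_rot: [-179.5, 0.1, 81.5]
wrist_force: [-2.2, -0.9, 7.9]
opening: 0.0004
grasp_force: 4.0
```

Call:
send_rows:
  moves: [0, 0, 0.1, 0, 0, 0, 1, 0, 0, 0, 0, 0, 0, 1]

```text
time: 9.55
ee_pos: [0.5152, 0.1427, 0.1005]
tcp_rot: [-179.4, 0.1, 81.5]
wrist_force: [-0.4, 0.2, -0.2]
opening: 0.0002
grasp_force: 0.0
```

Call:
send_rows:
  moves: [0, 0, 1, 0, 0, 0, 1, -0.83, -0.6, 0, 0, 0, 0, 1, -0.83, -0.6, 0, 0, 0, 0, 1, 0, 0, 0, 0, 0, 0, 1]

```text
time: 10.05
ee_pos: [0.4729, 0.1121, 0.1257]
tcp_rot: [-179.4, 0.1, 81.5]
wrist_force: [0.3, 0.5, 0.2]
opening: 0.0
grasp_force: 0.0
```

Run:
```python
from workcell import bot
import cv2
a=bot.camera("side")["color"][:,:,::-1][170:300,210:370]
b=bot.camera("top")["color"][:,:,::-1][170:260,230:390]
for q in("front_lobe","stop_top"):print(q,bot.landmark_of("side",q)[:1],bot.landmark_of("top",q)[:1])
print(bot.get_obs()["ee_pos"])
cv2.imwrite("pics/s2.png",cv2.vconcat([cv2.resize(a,None,fx=2.6,fy=2.6,interpolation=2),cv2.resize(b,None,fx=2.6,fy=2.6,interpolation=2)]))
```

```text
front_lobe [{'pixel': [262.7, 223.3], 'p': 0.66}] [{'pixel': [292.6, 219.7], 'p': 0.48}]
stop_top [{'pixel': [276.2, 214.2], 'p': 0.56}] [{'pixel': [291.7, 206.1], 'p': 0.58}]
[0.47399179 0.11292298 0.12537207]
```

View pics/s2.png

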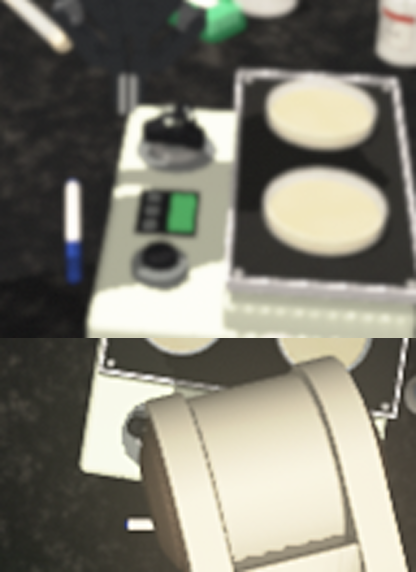

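Run:
```python
from h import *
t=np.array([.474,.1129,.126]); print(proj("side",t), proj("side",t+[.0145,0,0]),proj("side",t+[.007,0,0]))
p=[.575,.0554,-.147]
for z,l in((.099,(-.072,.078)),(.0855,(-.102,.0671))):
    X=W(p,(*l,z)); print(X,proj("side",X))
print(ray("side",(262.7,223.3),.0855),ray("side",(276.2,214.2),.099))
```

```text
[259.63014421 210.43862858] [266.35341175 210.25373023] [262.87781234 210.3493136 ]
[0.51520127 0.14310469 0.099     ] [277.2467186  212.85178726]
[0.48392829 0.13671638 0.0855    ] [263.47039642 219.83996955]
[0.48139355 0.12298674 0.0855    ] [0.51239437 0.1376836  0.099     ]
```

The button is caught in (side view: head centre at (276,214), was (277,211)). The shut fingertips at columns 256–262 are only about 14 mm thick, so I'll move 7 mm further in before lowering.

Call:
send_rows:
  moves: [0.28, -0.04, 0, 0, 0, 0, 1, 0, 0, -0.9, 0, 0, 0, 1, 0, 0, -0.6, 0, 0, 0, 1, 0, 0, -0.2, 0, 0, 0, 1, 0, 0, 0, 0, 0, 0, 1]

```text
time: 10.98
ee_pos: [0.4806, 0.1116, 0.083]
tcp_rot: [-179.4, 0.1, 81.5]
wrist_force: [0.0, 0.0, -1.3]
opening: 0.0003
grasp_force: 0.0
```

Call:
send_rows:
  moves: [0.02, 0.12, 0, 0, 0, 0, 1, 0.02, 0.12, 0, 0, 0, 0, 1, 0.02, 0.12, 0, 0, 0, 0, 1, 0.02, 0.12, 0, 0, 0, 0, 1, 0, 0, 0, 0, 0, 0, 1]

```text
time: 11.6
ee_pos: [0.4815, 0.1233, 0.083]
tcp_rot: [-179.3, 0.2, 81.5]
wrist_force: [-5.6, -4.1, 2.9]
opening: 0.0
grasp_force: 3.2
```

Call:
send_rows:
  moves: [-0.04, -0.24, 0, 0, 0, 0, 1, 0.12, -0.02, 0, 0, 0, 0, 1, 0.03, 0.2, 0, 0, 0, 0, 1, 0, 0, 0, 0, 0, 0, 1]

```text
time: 12.1
ee_pos: [0.4854, 0.1224, 0.0831]
tcp_rot: [-179.4, 0.1, 81.6]
wrist_force: [-0.5, -1.2, 1.2]
opening: 0.0001
grasp_force: 0.7
```

Call:
send_rows:
  moves: [0.02, 0.12, 0, 0, 0, 0, 1, 0.02, 0.12, 0, 0, 0, 0, 1, 0, 0, 0, 0, 0, 0, 1]

```text
time: 12.48
ee_pos: [0.4856, 0.1278, 0.0827]
tcp_rot: [-179.4, 0.2, 81.5]
wrist_force: [-2.2, -5.3, -0.3]
opening: 0.0006
grasp_force: 2.4
```

Call:
send_rows:
  moves: [0.02, 0.1, 0, 0, 0, 0, 1, 0.02, 0.1, 0, 0, 0, 0, 1, 0, 0, 0, 0, 0, 0, 1]

```text
time: 12.85
ee_pos: [0.4858, 0.1323, 0.083]
tcp_rot: [-179.3, 0.2, 81.5]
wrist_force: [-9.6, -8.2, 7.5]
opening: -0.0
grasp_force: 6.6
```

Run:
```python
from workcell import bot
import cv2
a=bot.camera("side")["color"][:,:,::-1][180:260,220:320]
for q in("front_lobe","stop_top"):print(q,bot.landmark_of("side",q)[:1])
cv2.imwrite("pics/s3.png",cv2.resize(a,None,fx=5,fy=5,interpolation=2))
```

```text
front_lobe [{'pixel': [263.4, 218.0], 'p': 0.68}]
stop_top [{'pixel': [277.0, 211.9], 'p': 0.83}]
```

View pics/s3.png

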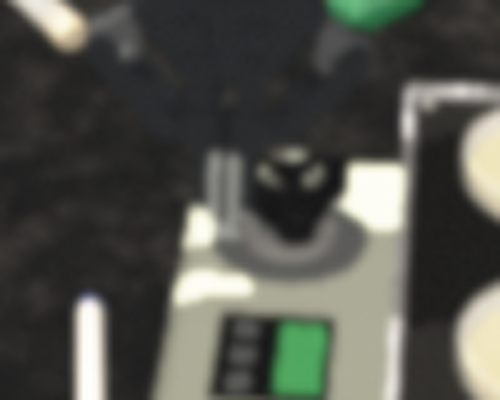

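Call:
send_rows:
  moves: [-0.12, -0.2, 0, 0, 0, 0, 1, -0.07, -0.5, 0, 0, 0, 0, 1, -0.07, -0.4, 0, 0, 0, 0, 1, 0, 0, 0, 0, 0, 0, 1]

```text
time: 13.5
ee_pos: [0.4809, 0.1049, 0.0831]
tcp_rot: [-179.5, 0.1, 81.5]
wrist_force: [-1.0, -0.1, 0.7]
opening: 0.0003
grasp_force: 0.0
```

Run:
```python
from workcell import bot
import cv2
o=cv2.imread("pics/side0.png")[180:260,220:320]
a=bot.camera("side")["color"][:,:,::-1][180:260,220:320]
for q in("front_lobe","stop_top"):print(q,bot.landmark_of("side",q)[:1])
cv2.imwrite("pics/s4.png",cv2.resize(cv2.hconcat([a,o]),None,fx=4,fy=4,interpolation=2))
```

```text
front_lobe [{'pixel': [262.8, 220.0], 'p': 0.69}]
stop_top [{'pixel': [277.7, 212.5], 'p': 0.62}]
```

View pics/s4.png

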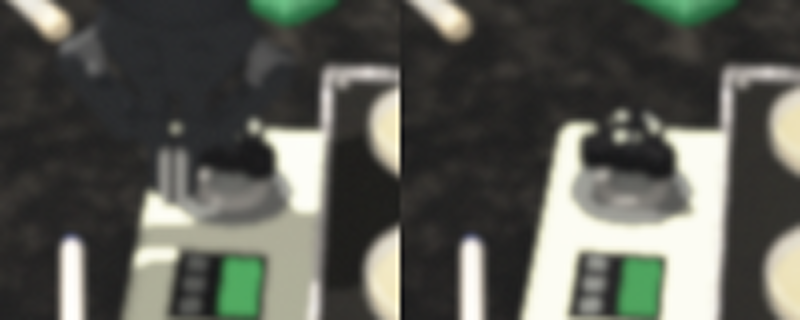

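The button looks out again: the underside of the head is at the same height as in the first picture. I'll confirm with a light touch before I press reset.

Call:
send_rows:
  moves: [0, 0, 0.9, 0, 0, 0, 1, 0, 0, 0.9, 0, 0, 0, 1, 0.68, 0.76, 0, 0, 0, 0, 1, 0.68, 0.76, 0, 0, 0, 0, 1, 0, 0, -0.5, 0, 0, 0, 1, 0, 0, -0.25, 0, 0, 0, 1, 0, 0, -0.1, 0, 0, 0, 1, 0, 0, 0, 0, 0, 0, 1]

```text
time: 14.65
ee_pos: [0.5145, 0.1433, 0.1071]
tcp_rot: [-179.4, 0.1, 81.5]
wrist_force: [0.8, -0.0, -0.1]
opening: -0.0
grasp_force: 0.0
```

Call:
send_rows:
  moves: [0, 0, -0.03, 0, 0, 0, 1, 0, 0, 0, 0, 0, 0, 1]

```text
time: 14.9
ee_pos: [0.5149, 0.1434, 0.1066]
tcp_rot: [-179.5, 0.1, 81.5]
wrist_force: [-1.8, -1.6, 4.6]
opening: 0.0
grasp_force: 2.1
```

Contact at 0.107 m with 4.6 N, so the button is out. Next is the reset.

Call:
send_rows:
  moves: [0, 0, 0.8, 0, 0, 0, 1, -0.14, -0.94, 0, 0, 0, 0, 1, -0.14, -0.94, 0, 0, 0, 0, 1, -0.14, -0.94, 0, 0, 0, 0, 1, -0.14, -0.94, 0, 0, 0, 0, 1, -0.14, -0.94, 0, 0, 0, 0, 1, -0.14, -0.94, 0, 0, 0, 0, 1, -0.13, -0.94, 0, 0, 0, 0, 1]

```text
time: 15.9
ee_pos: [0.4906, -0.0217, 0.126]
tcp_rot: [-179.5, 0.1, 81.5]
wrist_force: [-0.9, 0.2, -0.3]
opening: -0.0001
grasp_force: 0.0
```

Call:
send_rows:
  moves: [0, 0, -0.8, 0, 0, 0, 1, 0, 0, -0.4, 0, 0, 0, 1, 0, 0, -0.2, 0, 0, 0, 1, 0, 0, 0, 0, 0, 0, 1]

```text
time: 16.4
ee_pos: [0.4906, -0.0206, 0.091]
tcp_rot: [-179.4, 0.1, 81.6]
wrist_force: [-0.2, 0.5, -0.7]
opening: -0.0003
grasp_force: 0.0
```

Call:
send_rows:
  moves: [0, 0, -0.2, 0, 0, 0, 1, 0, 0, -0.16, 0, 0, 0, 1, 0, 0, -0.08, 0, 0, 0, 1, 0, 0, 0, 0, 0, 0, 1]

```text
time: 16.9
ee_pos: [0.4909, -0.0208, 0.0804]
tcp_rot: [-179.5, 0.1, 81.5]
wrist_force: [0.9, 1.6, 3.7]
opening: 0.0
grasp_force: 1.7
```

Call:
send_rows:
  moves: [0, 0, -0.1, 0, 0, 0, 1, 0, 0, -0.06, 0, 0, 0, 1, 0, 0, 0, 0, 0, 0, 1]

```text
time: 17.27
ee_pos: [0.4911, -0.0208, 0.0778]
tcp_rot: [-179.6, 0.1, 81.5]
wrist_force: [-3.7, 2.0, 15.7]
opening: 0.0001
grasp_force: 8.3
```

Call:
send_rows:
  moves: [0, 0, -0.04, 0, 0, 0, 1, 0, 0, 0, 0, 0, 0, 1]

```text
time: 17.52
ee_pos: [0.4912, -0.0208, 0.0777]
tcp_rot: [-179.6, 0.1, 81.5]
wrist_force: [-6.2, 1.9, 23.4]
opening: 0.0002
grasp_force: 11.8
```

Call:
send_rows:
  moves: [0, 0, 0.2, 0, 0, 0, 1, 0, 0, 0, 0, 0, 0, 1]

```text
time: 17.77
ee_pos: [0.4909, -0.0208, 0.0804]
tcp_rot: [-179.5, 0.1, 81.5]
wrist_force: [1.0, 1.6, 3.9]
opening: 0.0
grasp_force: 1.7
```

Call:
send_rows:
  moves: [0, 0, 0.08, 0, 0, 0, 1, 0, 0, 0, 0, 0, 0, 1]

```text
time: 18.02
ee_pos: [0.4907, -0.0209, 0.082]
tcp_rot: [-179.4, 0.1, 81.5]
wrist_force: [1.6, 1.1, 2.5]
opening: 0.0001
grasp_force: 1.3
```

The reset moved its full 6 mm, from about 0.0837 to a hard stop at 0.0777. I'll lift clear and check the final state.

Call:
send_rows:
  moves: [0, 0, 0.8, 0, 0, 0, 1, 0, 0, 1, 0, 0, 0, 1, 0, 0, 1, 0, 0, 0, 1, -0.8, -0.9, 1, 0, 0, 0, 1, -0.9, -0.9, 1, 0, 0, 0, 1, -0.9, -0.9, 0.5, 0, 0, 0, 1, -0.9, -0.9, 0, 0, 0, 0, 1, -0.9, -0.9, 0, 0, 0, 0, 1]

```text
time: 19.02
ee_pos: [0.3794, -0.1341, 0.214]
tcp_rot: [-179.4, 0.1, 81.5]
wrist_force: [-0.6, -0.1, 0.2]
opening: -0.0002
grasp_force: 0.0
```

Call:
send_rows:
  moves: [-0.9, -0.9, 0, 0, 0, 0, 1, 0, 0, 0, 0, 0, 0, 1, 0, 0, 0, 0, 0, 0, 1]

```text
time: 19.4
ee_pos: [0.3581, -0.1558, 0.2142]
tcp_rot: [-179.4, 0.1, 81.5]
wrist_force: [0.4, -0.2, 0.1]
opening: -0.0001
grasp_force: 0.0
```

Run:
```python
from workcell import bot
import cv2
o=cv2.imread("pics/side0.png")[180:290,220:320]
A=bot.camera("side")["color"][:,:,::-1];cv2.imwrite("pics/sideF.png",A)
cv2.imwrite("pics/s5.png",cv2.resize(cv2.hconcat([A[180:290,220:320],o]),None,fx=4,fy=4,interpolation=2))
for q in("marker","tips","bottle","dish_left","dish_right","tube","stop_top"):print(q,[r["pixel"] for r in bot.landmark_of("side",q)[:1]])
```

```text
marker [[274.9, 211.1]]
tips [[285.5, 175.4]]
bottle [[314.8, 341.0]]
dish_left [[332.5, 217.6]]
dish_right [[337.4, 258.0]]
tube [[222.1, 175.4]]
stop_top [[276.0, 211.9]]
```

View pics/s5.png

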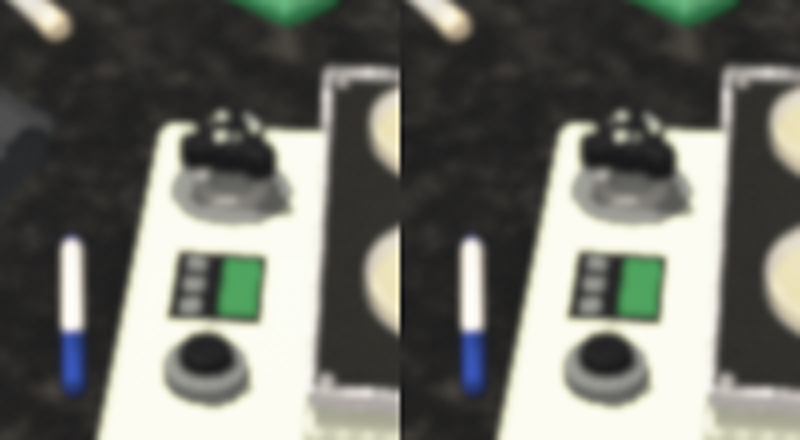

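The final view matches the first one: the head is out and back at rest, the reset is out, and the marker and dishes are where they were.

```bash
python3 -c "
from workcell import bot
print(bot.job_done())"
```

```text
the job is handed in; nothing more can be done
None
```

I handed the job in at about 19 s of the 48 s limit, with no verdict returned: the stop button was pushed in until it caught, released by turning a lobe with the shut fingertips, and then the reset was pressed fully and sprang back, and in the last picture nothing had visibly moved.

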